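# Glue a pastry carton shut in the cam clamp

### The job

Close the pastry carton that stands open in the gluing jig: fold both small side flaps down flat first, then fold the lid right down over them so that its glue lip hangs outside the front wall. Then swing the spring-return cam lever round to the cam's highest lift, where the lever points square across the plunger, over the black index line, and the shoe presses the lip against the box; finish still holding the lever there by its grip, because it springs back if let go. Leave the jar, the ramekin and the nozzle where they stand.

Things in the scene. Friction and masses are not known exactly. Their poses are not given: they have to be found in the camera images.
- jig: Fixed gluing jig: white plate on four feet, top 24 mm above the bench. Origin on the bench; plate spans x -95 to 95, y -150 to 125 mm. x points roughly away from the robot, y left, z up. Carton nest on the -y part, cam clamp on the +y part. Fences at the carton's foot stand 45 (back, -y), 22 (sides) and 12 mm (front) above the plate. Guide block 50 x 22 mm at y 29 mm, top at 100 mm.
- index_mark (a point): Middle of the black index line on the jig plate (45 x 3 mm, along x): jig x -70, y 80.5, z 24 mm. The lever lies over it at the cam's highest lift.
- cam_axis (a point): Point on the cam's upright axis: jig x 0, y 80.5, 82 mm above the bench. Its axes are parallel to the jig's.
- cam (a joint): Turn of cam and lever about the upright axis, rad, counter-clockwise from above. 0 = rest (lever along jig +y, away from the carton), 1.6 = highest lift (lever along jig -x, square across the plunger, over the index line); beyond it the lift (10 mm in all) falls again, stop at 2.1. A return spring, 0.12 N m at rest to 0.25 N m at highest lift (3 to 4 N at the grip), swings it back when let go.
- grip: Upright round black grip at the free end of the cam lever, 25 mm thick, 45 mm tall, 100 to 145 mm above the bench, free all round; it revolves on the lever. Origin at its foot, 90 mm from the cam axis. The lever is a dark steel bar 14 mm wide, 8 mm thick, its top 100 mm above the bench: keep the fingertips above it when pinching the grip from above.
- grip_mid (a point): Centre of the grip, 123 mm above the bench, 90 mm from the cam axis.
- shoe: Pressure shoe on the plunger that the cam drives, 76 (x) x 12 (y) x 22 (z) mm, aluminium with a black rubber face toward the carton. It moves toward jig -y. Origin at the centre of its rubber face, 82 mm above the bench. Retracted, it stands 7 mm in front of the closed lip; at highest lift its spring presses the lip with about 7.5 N.
- carton: Open kraft carton, 120 x 120 mm, 70 mm high, board 2 mm, about 450 g with the small cake in it (below the rim). It stands loose in the nest with 1 mm play all round, rim 94 mm above the bench. Origin at the centre of its underside; axes parallel to the jig's. Front wall toward +y (the shoe), lid crease along the back top edge (-y), small flaps on the -x and +x top edges.
- near_flap (a joint): Fold of the small flap on the -x (robot's) side, rad: 0 = flat, closed over the box; pi/2 = upright; starts 1.8 to 2.3, leaning outward. Stiff crease (0.012 N m): the flap stays where it is left. Flap 50 mm long from the crease, 110 mm wide, 2 mm thick.
- near_flap_crease (a point): Middle of the near flap's crease: carton x -60, y 0, z 70 mm (94 mm above the bench).
- near_flap_edge (a point): Middle of the near flap's free edge, 50 mm from the crease, on its outer face (the top face when closed).
- far_flap (a joint): The same for the small flap on the +x side.
- far_flap_crease (a point): Middle of the far flap's crease: carton x 60, y 0, z 70 mm.
- far_flap_edge (a point): Middle of the far flap's free edge, on its outer face.
- lid (a joint): Fold of the lid, rad: 0 = closed, flat over the flaps, lip outside the front wall; pi/2 = upright; starts 2.0 to 2.4, leaning back toward -y. Stiff crease (0.045 N m): it stays where it is left. Lid 120 mm from crease to front edge, 120 mm wide, 2 mm thick; a 22 mm lip at right angles along its front edge hangs down when closed.
- lid_crease (a point): Middle of the lid's crease: carton x 0, y -60, z 73 mm (97 mm above the bench).
- lid_edge (a point): Middle of the lid's front edge, 120 mm from the crease, on its outer face (the top face when closed, then 99 mm above the bench).
- pearl_jar: Bystander: glass jar with a steel cap, 60 mm across, 85 mm tall. Origin under its centre.
- nozzle: Bystander: steel piping nozzle, a cone 34 mm across the foot, 48 mm tall. Origin under its centre.
- ramekin: Bystander: round white ramekin, open on top, 84 mm across, 45 mm tall. Origin under its centre.
Not all that is in view belongs to the job. There is more than one size of the carton; the one meant has the size given above.

How it is judged:
On the way, in this order (a step that is already met when the one before it is completed fails the run):
1. both small flaps are folded down flat (value of joint each of near_flap, far_flap below 0.2 rad), for 0.2 s.
2. the lid is folded down over them (all of step 1 and value of joint lid below 0.08 rad), for 0.2 s.
3. the lever is held at the cam's highest lift and the shoe presses on the lip (value of joint cam between 1.46 and 1.74 rad and contact force between the fingers and grip above 1 N and contact force between shoe and carton above 4 N), for 0.3 s.
At the end, for the whole second after the job is handed in: Cam within 0.14 rad (8 degrees) of its highest lift (1.6 rad) and at rest; fingers on the grip with over 1 N; shoe pressing the carton's lip with over 4 N; lid closed within 0.08 rad, both small flaps within 0.2 rad; carton upright within 0.05 rad (all of step 2 and all of step 3 and angle between carton's own z axis and vertical below 0.05 rad and velocity of joint cam between -0.1 and 0.1 rad/s); the arm keeps its last pose, push and grip.
It fails at once if a bystander object is moved more than 30 mm (distance of any of pearl_jar, nozzle, ramekin from where it was at the start of the episode above 0.03 m).
It also fails if it takes over 64 s, if anything falls off the work surface, if the arm or the gripper's body presses on something with over 40 N, if the wrist force passes 120 N, or if a joint passes its speed limit or range.

### The arm

A 6-joint arm with a two-finger parallel gripper is mounted at the origin on the work surface. World frame = base frame: x ahead of the robot, y to its left, z up, the work surface at z = 0. Lengths are in m, angles in rad, forces in N, time in s.
With the tool pointing down it reaches from about 0.4 to 0.825 m from the base axis. Payload 7 kg.
Tool frame: the origin (TCP) lies on the centre line of the jaws, within the pads' length; the fingertips stand manip.nose_length ahead of it and the grasp point (between the pads) lies 3 mm ahead of it (manip.nose_length is the distance from the TCP to the fingertips, in m); z points along the fingers, y is the line along which they close (so a half turn about z gives the same grasp; the last joint's range is limited). The gripper opens to 85 mm and grips with 20 to 120 N. Pads are 22 mm wide; open, the fingers measure 114 mm over their backs; the gripper's body (76 mm by 85 mm) begins 54 mm behind the grasp point. The pads swing forward as they close: fully open they stand 13 mm farther back than shut.
Start: joints at [-0.931, 0.359, 0.012, 0, -1.224, -0.288], TCP at [0.233, -0.634, 0.225] pointing down, gripper open.
Joint ranges: [-3.07, 3.07], [-1.43, 2.12], [-1.02, 1.25], [-3.03, 1.67], [-3.05, -0], [-3.03, 3.03]. Speed limits (rad/s): [2.39, 2.39, 3.01, 3.14, 3.14, 3.14].

### API

Orientations are given as [roll, pitch, yaw] about the fixed x, y, z axes, in that order (R = Rz(yaw) Ry(pitch) Rx(roll)).
In Python, from workcell import manip gives the robot as it stands.
- The arm moves only by the tool jog_arm, never from a script. Its argument "steps" is a list of rows, each an object with "dp": the shift along the tool's x, y, z in m, a list of three; "roll": the turn about the tool's z in degrees. A call has 1 to 12 rows; each row shifts and turns the commanded pose from where the row before left it, along the tool's axes as they then stand; what a row does not reach is not made up. A row lasts 1/12 s, in which the tool goes at most 41.7 mm and 7.16 degrees, less where a joint would pass 70% of its speed; a pose out of reach is approached as far as the arm can. A call is refused whole if a number of a shift passes 0.0417 or a number of a turn 7.16, either way. A call with a gripper value outside its range is refused whole. "hand" is the finger opening in m, from 0 to 0.0854, set as the call begins (left out, the last holds). The fingers move at their own pace and stop on an object; the grip force is fixed at half the most. Time passes only in rows, so rows that do not move let the fingers close. It gives the time, the measured TCP pose, the force, the opening and the grip force at its end, in the units of the state.
- manip.get_obs(): the state, without advancing time (a new reading comes with each control period).
- manip.snapshot(name): name is "scene" or "side" or "wrist"; returns the picture (400x640x3 uint8, red, green, blue); there is no depth.
- manip.camera_info(name): a dict with "camera_matrix" (3x3 intrinsics, pixels), "rvec" (rotation vector, rad) and "tvec" (3), from world to camera coordinates, as OpenCV has them. Camera axes: x right, y down, z forward; pixel columns grow to the right and rows downward; lengths in m; the calibration is good to about 2 mm. The wrist camera is an equidistant fisheye: a pixel r from the principal point sees the ray r / f radians off the axis. A picture is of the moment at which its call begins: read the wrist's pose just before it. camera_info takes no time and is no camera call; for the wrist camera it gives the pose at the moment of the call.
- manip.job_done(): hands the job in; it is judged then, once.
The state is a dict: "clock": time; "joint_pos": joint angles; "qd": joint speeds; "tau": joint torques, N m; "position": TCP position; "tool_rot": TCP orientation; "contact_force": force on the tool from outside, world axes, zero at the start; "ft_torque": the same for the moment, N m; "width": finger opening in m; "finger_force": force on a finger pad.
Only numpy, scipy, OpenCV 4.12 (cv2) and the standard library are available. Lean on these libraries where they do the work, as an engineer would, in place of code of your own. Each camera call takes 0.05 s, during which the arm holds its last target. There are 200 camera calls.

## Working session

There is one attempt and no reset: what is moved stays moved. The work goes in short steps, Python scripts to look and compute and a tool call to move; the robot and the scene stay as the last step left them, time stands still between calls to the robot, and variables do not carry over. Pictures are saved under pics/ and viewed, at most 10 in all, crops included, and the job is handed in when it is done.

Besides the shell and the picture viewer there is one more tool, called after "Request:" by a JSON object that holds its "op" and its "data", one argument or row to a line. jog_arm: Moves the arm, as the interface text tells. Its arguments: {"type":"object","properties":{"steps":{"type":"array","items":{"type":"object","properties":{"dp":{"type":"array","items":{"type":"number"}},"roll":{"type":"number"}}}},"hand":{"type":"number"}},"required":["steps"]}

```bash
ls; mkdir -p pics; python3 - <<'E'
from workcell import manip
import cv2
o=manip.get_obs(); print({k:(o[k]) for k in o}); print(manip.nose_length)
a=[]
for n in ("scene","side"):
    p=manip.snapshot(n); cv2.imwrite(f"pics/{n}0.png",p[:,:,::-1]); 
    c=manip.camera_info(n); print(n,c)
E
```

```text
pics
{'clock': 0.0, 'joint_pos': array([-9.30943743e-01,  3.59376618e-01,  1.10532701e-02, -3.79361405e-04,
       -1.22408880e+00, -2.88086242e-01]), 'qd': array([-0.00090921,  0.00148197,  0.00117095,  0.00213843,  0.00027833,
       -0.00093366]), 'tau': array([-7.03153000e-04, -5.83313620e+01,  2.93416250e+01,  6.93668291e+00,
       -6.08830145e-03,  2.87950058e-05]), 'position': array([ 0.23237861, -0.63320954,  0.22426263]), 'tool_rot': array([ 3.13994209e+00, -1.17205853e-04, -2.78995541e+00]), 'contact_force': array([-0.25709507,  0.11678054,  0.33508293]), 'ft_torque': array([-0.01531908,  0.03676576,  0.00109656]), 'finger_force': 0.0, 'width': 0.08546279080409588}
0.022
scene {'camera_matrix': array([[449.73844188,   0.        , 318.53519938],
       [  0.        , 449.73844188, 200.18044491],
       [  0.        ,   0.        ,   1.        ]]), 'rvec': array([ 1.88215272,  1.41518769, -0.67655714]), 'tvec': array([-0.16114725, -0.27054954,  1.80520104])}
side {'camera_matrix': array([[519.24746645,   0.        , 328.27304086],
       [  0.        , 519.24746645, 199.55017983],
       [  0.        ,   0.        ,   1.        ]]), 'rvec': array([ 0.09838679, -2.78219496,  1.38870237]), 'tvec': array([0.55596784, 0.10362166, 1.37483853])}
```

View pics/scene0.png

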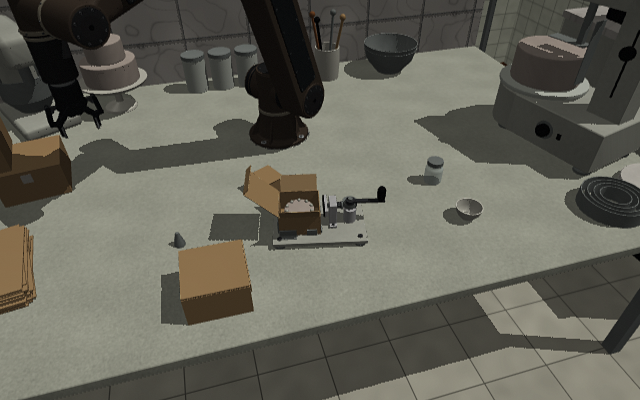

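View pics/side0.png

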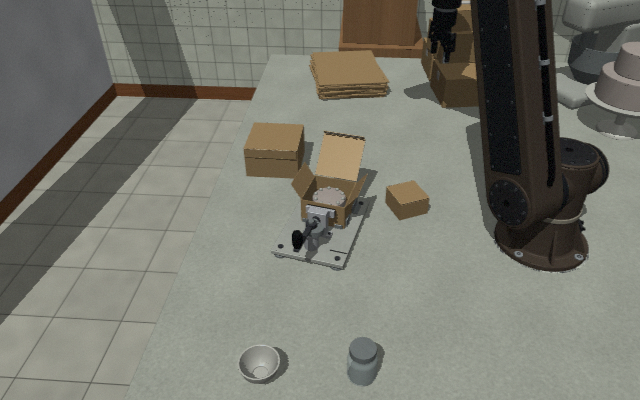

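The scene view shows the open carton in its jig at (300,205), with the grip at (382,194), nozzle (178,240), jar (434,170) and ramekin (469,208). The side view shows the jig at (325,215), with the grip at (297,239).

Things that could be mistaken for the carton:
- Closed box: scene (215,280), side (275,150).
- Small box: side (407,198).
- Open box: scene (35,165), side (455,75).
- Stack of blanks: scene (15,265), side (348,75).

I choose the open carton on the white plate, and will check it in a close crop.

```bash
python3 - <<'E'
import cv2,numpy as np
a=cv2.imread("pics/scene0.png")[155:255,230:400]; b=cv2.imread("pics/side0.png")[120:275,260:440]
A=cv2.resize(a,None,fx=4.6,fy=4.6,interpolation=cv2.INTER_CUBIC);cv2.imwrite("pics/ca.png",A)
B=cv2.resize(b,None,fx=3.8,fy=3.8,interpolation=cv2.INTER_CUBIC);cv2.imwrite("pics/cb.png",B)
E
```

```text
(no output)
```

View pics/ca.png

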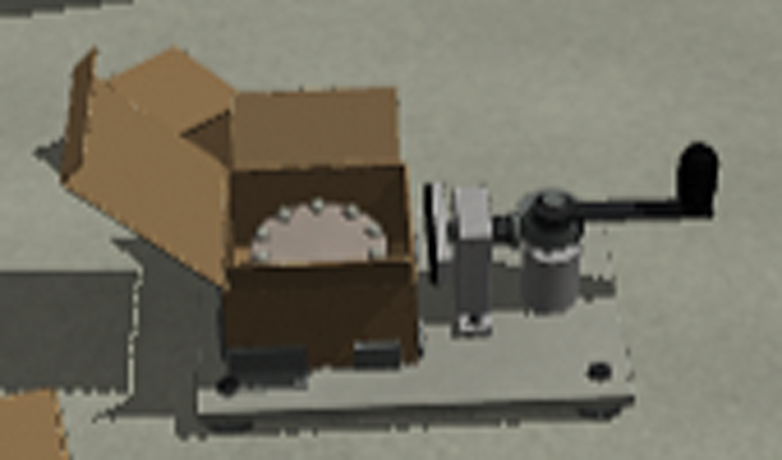

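View pics/cb.png

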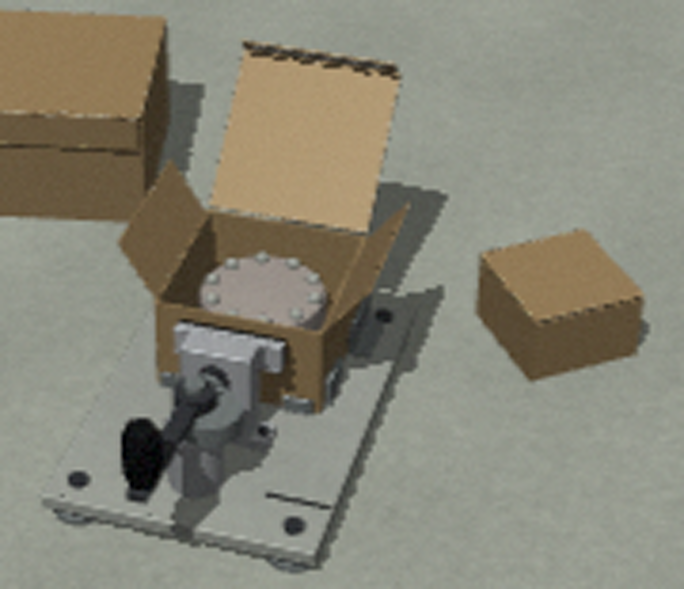

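The crop confirms the 120 mm open carton on the white jig, with a cake inside, lid leaning back and both flaps out. Next I fit the jig pose and the fold angles from pixel points.

```bash
cat > h.py <<'E'
import numpy as np, cv2
from scipy.optimize import least_squares
from workcell import manip
def J2W(p,x): # jig mm -> world m
    p=np.atleast_2d(p)/1000.; c,s=np.cos(x[2]),np.sin(x[2])
    return np.c_[x[0]+c*p[:,0]-s*p[:,1], x[1]+s*p[:,0]+c*p[:,1], p[:,2]]
def proj(n,P):
    c=manip.camera_info(n)
    return cv2.projectPoints(P,c["rvec"],c["tvec"],c["camera_matrix"],None)[0].reshape(-1,2)
A=lambda u,v:(u/4.6+230-.4,v/4.6+155-.4)
B=lambda u,v:(u/3.8+260-.4,v/3.8+120-.4)
E
cat > fit.py <<'E'
from h import *
obs=[("side",(-92.5,80.5,24),B(329,508)),("side",(-47.5,80.5,24),B(266,494)),("side",(95,125,24),B(45,497)),("side",(-95,125,24),B(319,556)),
("scene",(95,-150,24),A(198,408)),("scene",(95,125,24),A(632,397)),
("side",(0,170.5,123),B(141,455)),("scene",(0,170.5,123),A(697,178))]
def r(x): return np.concatenate([(proj(n,J2W(p,x))-q).ravel() for n,p,q in obs])
s=least_squares(r,[.65,-.2,0.1]); print(s.x,np.degrees(s.x[2])); print(r(s.x).reshape(-1,2).round(1).tolist())
x=s.x; np.save("jig.npy",x)
print("cam_axis",J2W((0,80.5,82),x),"grip",J2W((0,170.5,123),x))
# carton centre y from front wall: nest. estimate cy & angles
def pts(cy,tn,tf,tl):
    f=lambda t,sg,y:(sg*(60-50*np.cos(t)),cy+y,94+50*np.sin(t))
    l=lambda t,xx:(xx,cy-60+120*np.cos(t),97+120*np.sin(t))
    return [("scene",f(tn,-1,-55),A(237,95)),("scene",f(tn,-1,55),A(397,88)),("side",f(tn,-1,-55),B(408,205)),
     ("side",f(tf,1,55),B(120,240)),("side",f(tf,1,-55),B(170,165)),
     ("side",l(tl,60),B(243,55)),("side",l(tl,-60),B(398,78)),("scene",l(tl,60),A(63,180)),
     ("side",(60,cy+60,94),B(157,300)),("side",(-60,cy+60,94),B(325,333)),("scene",(60,cy-60,94),A(228,283)),("scene",(-60,cy+60,94),A(404,165)),("scene",(-60,cy-60,94),A(232,168))]
def r2(v): return np.concatenate([(proj(n,J2W(p,x))-q).ravel() for n,p,q in pts(*v)])
s2=least_squares(r2,[-65,2,2,2.2],x_scale=[10,.1,.1,.1]); print(s2.x); print(r2(s2.x).reshape(-1,2).round(1).tolist())
E
python3 fit.py
python3 - <<'E'
from h import *
c=manip.camera_info("wrist"); print(c)
E
```

```text
[ 0.57387298  0.01850017 -0.241095  ] -13.813725849009378
[[0.4, 0.1], [-0.2, -0.0], [-1.4, -1.2], [-1.1, -0.4], [-0.3, -0.6], [0.9, -1.2], [1.0, -0.8], [0.5, -1.4]]
cam_axis [[0.59309365 0.09667187 0.082     ]] grip [[0.6145826  0.18406881 0.123     ]]
[-69.12355895   2.19751392   2.19669422   2.40063698]
[[-0.3, -1.8], [1.2, -1.3], [0.9, -1.0], [-0.9, 0.6], [0.4, -1.6], [1.9, -1.1], [2.3, -0.5], [0.5, 0.1], [-0.2, 0.5], [-0.3, 0.5], [-0.7, -0.0], [1.8, -1.6], [-0.3, -1.2]]
{'camera_matrix': array([[309.70691629,   0.        , 325.85286396],
       [  0.        , 309.70691629, 193.92562559],
       [  0.        ,   0.        ,   1.        ]]), 'rvec': array([-1.68106985, -2.40582657, -0.38786181]), 'tvec': array([ 0.67370721, -0.04043195,  0.38089707])}
```

The fit is good: residuals are about 1 px, jig yaw is -13.8°, and the lid and flap angles agree with the description. First I close the fingers, rise, and turn the tool to line up with the jig.

Request:
{"op": "jog_arm", "data": {
  "hand": 0,
  "steps": [
    {"dp":[0,0,-0.005],"roll":-7},
    {"dp":[0,0,-0.005],"roll":-7},
    {"dp":[0,0,-0.005],"roll":-7},
    {"dp":[0,0,-0.005],"roll":-7},
    {"dp":[0,0,-0.005],"roll":-7},
    {"dp":[0,0,-0.005],"roll":-7},
    {"dp":[0,0,-0.005],"roll":-7},
    {"dp":[0,0,-0.005],"roll":-7},
    {"dp":[0,0,0]},
    {"dp":[0,0,0]}
  ]
}}

```text
invalid input at $.steps[8]: expected keys dp, roll
```

```bash
cat > to.py <<'E'
import sys; from h import *
# prints tool-frame shift to a jig-frame TCP target (mm), current jig-frame TCP, force
x=np.load("jig.npy"); o=manip.get_obs(); p=o["position"]; c,s=np.cos(x[2]),np.sin(x[2])
d=p[:2]-x[:2]; print("t %.2f"%o["clock"],"jig TCP",(1e3*np.array([c*d[0]+s*d[1],-s*d[0]+c*d[1],p[2]])).round(1),"yaw-err deg",np.degrees(o["tool_rot"]-[np.pi,0,x[2]-np.pi/2]).round(2),"F",o["contact_force"].round(1),o["width"].round(4),manip.nose_length)
if len(sys.argv)>1:
    t=J2W([float(a) for a in sys.argv[1:4]],x)[0]
    R=cv2.Rodrigues(np.array([0,0,o["tool_rot"][2]]))[0]@np.diag([1,-1,-1]); print("dp total",(R.T@(t-p)).round(4))
E
python3 to.py -125 -64 260
```

```text
Traceback (most recent call last):
  File "to.py", line 4, in <module>
    d=p[:2]-x[:2]; print("t %.2f"%o["clock"],"jig TCP",(1e3*np.array([c*d[0]+s*d[1],-s*d[0]+c*d[1],p[2]])).round(1),"yaw-err deg",np.degrees(o["tool_rot"]-[np.pi,0,x[2]-np.pi/2]).round(2),"F",o["contact_force"].round(1),o["width"].round(4),manip.nose_length)
                                                                                                                                                                                                                            ^^^^^^^^^^^^^^^^
AttributeError: 'float' object has no attribute 'round'
```

Request:
{"op": "jog_arm", "data": {
  "hand": 0,
  "steps": [
    {"dp":[0,0,-0.005],"roll":-7},
    {"dp":[0,0,-0.005],"roll":-7},
    {"dp":[0,0,-0.005],"roll":-7},
    {"dp":[0,0,-0.005],"roll":-7},
    {"dp":[0,0,-0.005],"roll":-7},
    {"dp":[0,0,-0.005],"roll":-7},
    {"dp":[0,0,-0.005],"roll":-7},
    {"dp":[0,0,-0.005],"roll":-7},
    {"dp":[0,0,0],"roll":0},
    {"dp":[0,0,0],"roll":0}
  ]
}}

```text
clock: 0.93
position: [0.2326, -0.6335, 0.2649]
tool_rot: [3.142, 0.0, -1.816]
contact_force: [-0.1, -0.4, -0.4]
width: -0.0003
finger_force: 0.0
```

```bash
sed -i 's/o\["width"\].round(4)/round(o["width"],4)/' to.py; python3 to.py -125 -64 260
```

```text
t 0.93 jig TCP [-175.7 -714.7  264.9] yaw-err deg [-0.    0.02 -0.25] F [-0.1 -0.4 -0.4] -0.0003 0.022
dp total [-0.6509 -0.0478  0.0049]
```

Request:
{"op": "jog_arm", "data": {
  "steps": [
    {"dp":[-0.0325,-0.0024,0],"roll":0},
    {"dp":[-0.0325,-0.0024,0],"roll":0},
    {"dp":[-0.0325,-0.0024,0],"roll":0},
    {"dp":[-0.0325,-0.0024,0],"roll":0},
    {"dp":[-0.0325,-0.0024,0],"roll":0},
    {"dp":[-0.0325,-0.0024,0],"roll":0},
    {"dp":[-0.0325,-0.0024,0],"roll":0},
    {"dp":[-0.0325,-0.0024,0],"roll":0},
    {"dp":[-0.0325,-0.0024,0],"roll":0},
    {"dp":[-0.0325,-0.0024,0],"roll":0},
    {"dp":[-0.0325,-0.0024,0],"roll":0},
    {"dp":[-0.0325,-0.0024,0],"roll":0}
  ]
}}

```text
clock: 1.93
position: [0.3537, -0.2603, 0.2648]
tool_rot: [3.141, 0.0, -1.817]
contact_force: [0.8, -0.5, 0.2]
width: 0.0
finger_force: 0.0
```

Request:
{"op": "jog_arm", "data": {
  "steps": [
    {"dp":[-0.0325,-0.0024,0],"roll":0},
    {"dp":[-0.0325,-0.0024,0],"roll":0},
    {"dp":[-0.0325,-0.0024,0],"roll":0},
    {"dp":[-0.0325,-0.0024,0],"roll":0},
    {"dp":[-0.0325,-0.0024,0],"roll":0},
    {"dp":[-0.0325,-0.0024,0],"roll":0},
    {"dp":[-0.0325,-0.0024,0],"roll":0},
    {"dp":[-0.0325,-0.0024,0],"roll":0},
    {"dp":[0,0,0],"roll":0},
    {"dp":[0,0,0],"roll":0},
    {"dp":[0,0,0],"roll":0}
  ]
}}

```text
clock: 2.85
position: [0.4343, -0.014, 0.2647]
tool_rot: [3.141, -0.001, -1.814]
contact_force: [0.7, -0.4, 0.5]
width: -0.0
finger_force: 0.0
```

```bash
python3 to.py -125 -64 142; python3 - <<'E'
from h import *
c=manip.camera_info("wrist"); p=manip.snapshot("wrist"); np.savez("w1.npz",img=p,**c); cv2.imwrite("pics/w1.png",p[:,:,::-1])
E
```

```text
t 2.85 jig TCP [-127.8  -64.9  264.7] yaw-err deg [-0.05 -0.03 -0.13] F [ 0.7 -0.4  0.5] -0.0 0.022
dp total [-0.0009 -0.0028  0.1227]
```

View pics/w1.png

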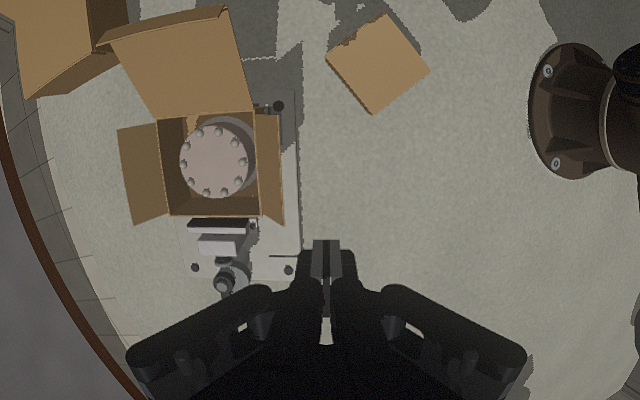

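The wrist view shows the carton rim at about (157–262, 111–216), both flaps leaning out, the lid back, and the index line at (269–300, 256). I check these against the fit.

```bash
python3 - <<'E'
from h import *
w=np.load("w1.npz"); K=w["camera_matrix"]; R=cv2.Rodrigues(w["rvec"])[0]
def pw(P): return cv2.fisheye.projectPoints(P.reshape(-1,1,3),w["rvec"],w["tvec"],K,np.zeros(4))[0].reshape(-1,2)
def ray(uv,z):
    d=(np.array(uv)-K[:2,2])/K[0,0]; r=np.hypot(*d); v=R.T@np.r_[d/r*np.sin(r),np.cos(r)]; c=-R.T@w["tvec"]; return c+v*(z-c[2])/v[2]
x=np.load("jig.npy"); c,s=np.cos(x[2]),np.sin(x[2])
for nm,uv,z in [("idx -92.5,80.5",(300,257),.024),("idx -47.5,80.5",(269,256),.024),("rim -60,+60",(261,216),.094),("rim 60,+60",(168,215),.094),("rim -60,-60",(254,111),.094),("rim 60,-60",(157,118),.094)]:
    p=ray(uv,z); d=p[:2]-x[:2]; print(nm,(1e3*np.array([c*d[0]+s*d[1],-s*d[0]+c*d[1]])).round(1))
for t in (1.8,2,2.2,2.4): 
  print(t,pw(J2W([(-60+50*np.cos(t),-66-55,94+50*np.sin(t)),(-60+50*np.cos(t),-66+55,94+50*np.sin(t)),(60-50*np.cos(t),-66+55,94+50*np.sin(t)),(60,-126+120*np.cos(t),97+120*np.sin(t)),(-60,-126+120*np.cos(t),97+120*np.sin(t))],x)).round(0).tolist())
E
```

```text
idx -92.5,80.5 [-91.3  79.2]
idx -47.5,80.5 [-45.8  78.3]
rim -60,+60 [-55.4 -13.8]
rim 60,+60 [ 64.4 -13.3]
rim -60,-60 [ -54.5 -130.9]
rim 60,-60 [  62.2 -131.1]
1.8 [[261.0, 124.0], [268.0, 237.0], [144.0, 233.0], [87.0, 106.0], [221.0, 88.0]]
2 [[272.0, 124.0], [278.0, 236.0], [139.0, 232.0], [92.0, 78.0], [224.0, 55.0]]
2.2 [[282.0, 123.0], [287.0, 234.0], [135.0, 229.0], [100.0, 54.0], [229.0, 30.0]]
2.4 [[291.0, 122.0], [295.0, 231.0], [133.0, 227.0], [111.0, 36.0], [236.0, 12.0]]
```

The wrist rays put things about 2 mm further in +x and 1.5 mm in -y, with the carton centre at jig y ≈ -70. I update the frame and fold the near flap.

```bash
python3 - <<'E'
from h import *
x=np.load("jig.npy"); x[:2]=J2W((2,-1.5,0),x)[0,:2]; np.save("jig.npy",x); print(x)
E
python3 to.py -125 -66 142
```

```text
[ 0.57545698  0.01656602 -0.241095  ]
t 2.90 jig TCP [-129.7  -63.9  264.9] yaw-err deg [-0.04 -0.02 -0.15] F [-0.4 -0.3 -0. ] 0.0004 0.022
dp total [ 0.0021 -0.0047  0.1229]
```

Request:
{"op": "jog_arm", "data": {
  "steps": [
    {"dp":[0,0,0.0245],"roll":0},
    {"dp":[0,0,0.0245],"roll":0},
    {"dp":[0,0,0.0245],"roll":0},
    {"dp":[0,0,0.0245],"roll":0},
    {"dp":[0,0,0.0245],"roll":0},
    {"dp":[0,-0.014,0],"roll":0},
    {"dp":[0,-0.014,0],"roll":0},
    {"dp":[0,-0.014,0],"roll":0},
    {"dp":[0,-0.014,0],"roll":0},
    {"dp":[0,0,0],"roll":0}
  ]
}}

```text
clock: 3.73
position: [0.4908, -0.029, 0.1426]
tool_rot: [-3.141, -0.0, -1.816]
contact_force: [0.3, 0.3, 0.6]
width: -0.0001
finger_force: 0.0
```

```bash
python3 to.py
```

```text
t 3.73 jig TCP [-71.3 -64.4 142.6] yaw-err deg [-3.5997e+02 -2.0000e-02 -2.3000e-01] F [0.3 0.3 0.6] -0.0001 0.022
```

Request:
{"op": "jog_arm", "data": {
  "steps": [
    {"dp":[0,-0.008,0.002],"roll":0},
    {"dp":[0,-0.008,0.003],"roll":0},
    {"dp":[0,-0.007,0.004],"roll":0},
    {"dp":[0,-0.006,0.004],"roll":0},
    {"dp":[0,-0.004,0.004],"roll":0},
    {"dp":[0,-0.004,0.004],"roll":0},
    {"dp":[0,-0.002,0.003],"roll":0},
    {"dp":[0,0,0.002],"roll":0},
    {"dp":[0,0,0],"roll":0}
  ]
}}

```text
clock: 4.48
position: [0.5265, -0.0368, 0.1161]
tool_rot: [3.141, -0.0, -1.813]
contact_force: [0.1, -0.6, -0.0]
width: 0.0
finger_force: 0.0
```

```bash
python3 to.py; python3 - <<'E'
from h import *
p=manip.snapshot("side"); q=manip.snapshot("wrist")
a=cv2.resize(p[120:260,270:410],(560,560)); cv2.imwrite("pics/m1.png",np.hstack([a[:400],cv2.resize(q,(640,400))[:,80:320]])[:,:,::-1])
E
```

```text
t 4.48 jig TCP [-34.8 -63.5 116.1] yaw-err deg [-0.06 -0.03 -0.04] F [ 0.1 -0.6 -0. ] 0.0 0.022
```

View pics/m1.png

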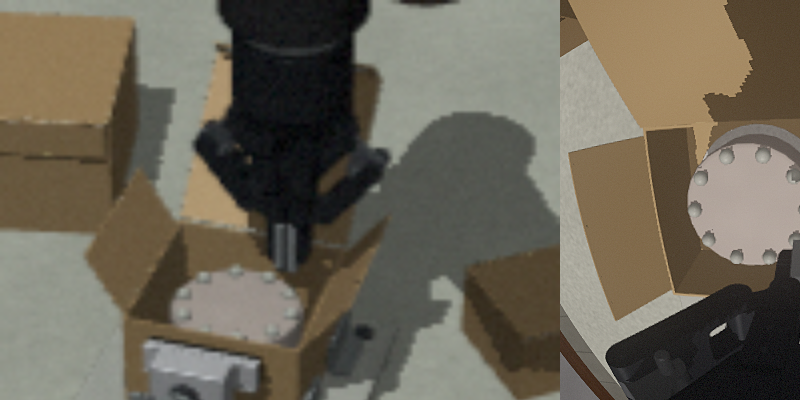

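```bash
python3 - <<'E'
from h import *
o=manip.get_obs(); P=o["position"]; print(P)
Q=np.array([P+[0,0,-.022],P,P+[0,0,.05]]); u=proj("side",Q); print(u.round(1),((u-[270,120])*4).round(0))
print(((proj("side",J2W([(-35,-63,94),(-90,-125,94),(-60,-130,94),(-60,-10,94),(60,-10,94),(60,-130,94)],np.load("jig.npy")))-[270,120])*4).round(0))
p=manip.snapshot("scene"); cv2.imwrite("pics/m2.png",cv2.resize(p[150:250,240:400],(800,500),interpolation=cv2.INTER_CUBIC)[:,:,::-1])
E
```

```text
[ 0.5267219  -0.03667652  0.1166994 ]
[[340.8 193.3]
 [340.9 186.5]
 [341.2 170.6]] [[283. 293.]
 [284. 266.]
 [285. 203.]]
[[284. 294.]
 [387. 258.]
 [347. 246.]
 [297. 348.]
 [121. 313.]
 [181. 216.]]
```

View pics/m2.png

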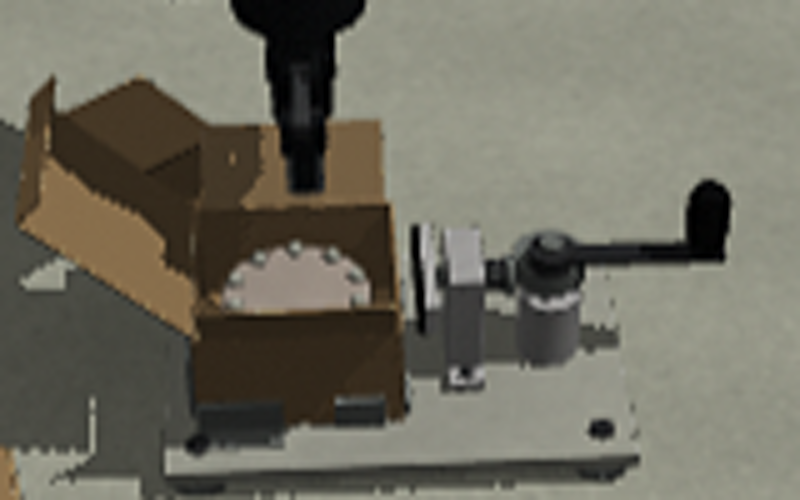

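The near flap did not move: the fingers passed over its edge, so the fingertips sit higher than I assumed. I measure the tip in both views.

```bash
python3 - <<'E'
from h import *
P=manip.get_obs()["position"]
for dz in (-.022,-.011,0,.02): print(dz,((proj("scene",P+np.array([[0,0,dz]]))-[240,150])*5).round(0),((proj("side",P+np.array([[0,0,dz]]))-[270,120])*4).round(0))
S=manip.camera_info("scene");T=manip.camera_info("side")
M=lambda c:c["camera_matrix"]@np.c_[cv2.Rodrigues(c["rvec"])[0],c["tvec"]]
a=np.array([[305/5+240],[191/5+150]]);b=np.array([[285/4+270],[270/4+120]])
X=cv2.triangulatePoints(M(S),M(T),a,b)[:,0]; print(X[:3]/X[3],P)
for n,r in (("scene",(285,160,330,200)),("side",(265,210,305,300))): pass
p=manip.snapshot("side"); print(p[175:198,341].tolist())
E
```

```text
-0.022 [[305. 224.]] [[283. 293.]]
-0.011 [[304. 209.]] [[283. 279.]]
0 [[304. 195.]] [[283. 266.]]
0.02 [[303. 168.]] [[284. 241.]]
[ 0.52498714 -0.03438086  0.11635108] [ 0.52687932 -0.03658944  0.11688623]
[[26, 26, 28], [61, 62, 63], [42, 47, 45], [45, 51, 51], [51, 51, 52], [43, 46, 46], [53, 56, 55], [56, 55, 58], [50, 54, 56], [51, 54, 54], [53, 56, 57], [52, 57, 58], [46, 43, 40], [59, 50, 34], [58, 50, 31], [77, 66, 53], [138, 131, 124], [136, 136, 130], [144, 150, 140], [126, 124, 118], [152, 145, 138], [152, 145, 137], [143, 142, 135]]
```

Both views put the fingertips level with the TCP (z ≈ 0.1165), not 22 mm ahead, so I plan with the tip at the TCP. I go back out, descend lower and push again.

Request:
{"op": "jog_arm", "data": {
  "steps": [
    {"dp":[0,0,-0.026],"roll":0},
    {"dp":[0,0,-0.026],"roll":0},
    {"dp":[0,0.024,0],"roll":0},
    {"dp":[0,0.024,0],"roll":0},
    {"dp":[0,0.024,0],"roll":0},
    {"dp":[0,0.024,0],"roll":0},
    {"dp":[0,0,0.025],"roll":0},
    {"dp":[0,0,0.025],"roll":0},
    {"dp":[0,0,0],"roll":0}
  ]
}}

```text
clock: 5.43
position: [0.4309, -0.0142, 0.116]
tool_rot: [3.138, -0.002, -1.813]
contact_force: [-1.3, -0.3, -1.0]
width: -0.0
finger_force: 0.0
```

Request:
{"op": "jog_arm", "data": {
  "steps": [
    {"dp":[0,-0.016,0],"roll":0},
    {"dp":[0,-0.016,0],"roll":0},
    {"dp":[0,-0.016,0],"roll":0},
    {"dp":[0,-0.016,0],"roll":0},
    {"dp":[0,-0.009,0.001],"roll":0},
    {"dp":[0,-0.008,0.003],"roll":0},
    {"dp":[0,-0.007,0.004],"roll":0},
    {"dp":[0,-0.006,0.004],"roll":0},
    {"dp":[0,-0.004,0.004],"roll":0},
    {"dp":[0,-0.003,0.003],"roll":0},
    {"dp":[0,0,0.002],"roll":0},
    {"dp":[0,0,0],"roll":0}
  ]
}}

```text
clock: 6.43
position: [0.5313, -0.038, 0.097]
tool_rot: [3.141, -0.0, -1.813]
contact_force: [-0.6, 0.6, 0.1]
width: 0.0001
finger_force: 0.0
```

```bash
python3 to.py; python3 - <<'E'
from h import *
p=manip.snapshot("side"); q=manip.snapshot("scene")
a=cv2.resize(p[120:250,270:400],(390,390)); b=cv2.resize(q[155:255,240:340],(390,390)); cv2.imwrite("pics/m3.png",np.hstack([a,b])[:,:,::-1])
E
```

```text
t 6.43 jig TCP [-29.8 -63.6  97. ] yaw-err deg [-0.06 -0.03 -0.04] F [-0.6  0.6  0.1] 0.0001 0.022
```

View pics/m3.png

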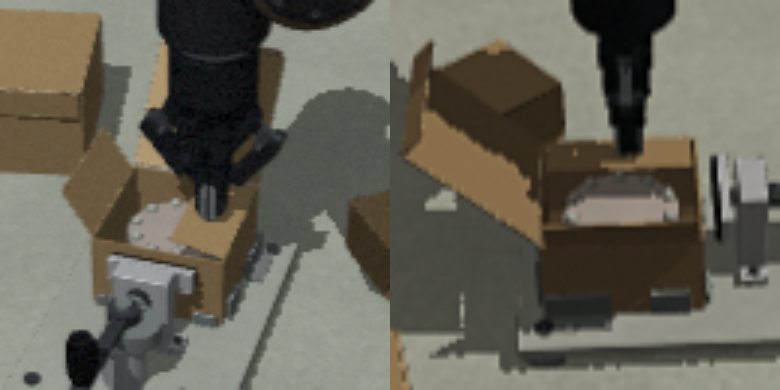

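The near flap is folded almost flat. I press it 3 mm further, then cross to the far side.

Request:
{"op": "jog_arm", "data": {
  "steps": [
    {"dp":[0,0,0.001],"roll":0},
    {"dp":[0,0,0.001],"roll":0},
    {"dp":[0,0,0.001],"roll":0},
    {"dp":[0,0,0],"roll":0}
  ]
}}

```text
clock: 6.87
position: [0.5317, -0.0379, 0.0947]
tool_rot: [-3.141, 0.0, -1.812]
contact_force: [-0.9, 0.5, 0.7]
width: -0.0004
finger_force: 0.1
```

Request:
{"op": "jog_arm", "data": {
  "steps": [
    {"dp":[0,0,-0.025],"roll":0},
    {"dp":[0,0,-0.025],"roll":0},
    {"dp":[0,0,-0.025],"roll":0},
    {"dp":[0,-0.027,0],"roll":0},
    {"dp":[0,-0.027,0],"roll":0},
    {"dp":[0,-0.027,0],"roll":0},
    {"dp":[0,-0.027,0],"roll":0},
    {"dp":[0,-0.027,0],"roll":0},
    {"dp":[0,-0.027,0],"roll":0},
    {"dp":[0,0,0.025],"roll":0},
    {"dp":[0,0,0.028],"roll":0},
    {"dp":[0,0,0],"roll":0}
  ]
}}

```text
clock: 7.87
position: [0.6857, -0.0768, 0.1103]
tool_rot: [3.132, -0.002, -1.814]
contact_force: [-2.3, 1.5, -1.6]
width: 0.0
finger_force: 0.0
```

```bash
python3 to.py 68 -66 116
```

```text
t 7.87 jig TCP [129.3 -64.3 110.3] yaw-err deg [-0.53 -0.11 -0.12] F [-2.3  1.5 -1.6] 0.0 0.022
dp total [ 0.0018  0.0613 -0.0057]
```

Request:
{"op": "jog_arm", "data": {
  "steps": [
    {"dp":[0,0.016,0],"roll":0},
    {"dp":[0,0.016,0],"roll":0},
    {"dp":[0,0.016,0],"roll":0},
    {"dp":[0,0.016,0],"roll":0},
    {"dp":[0,0.009,0.001],"roll":0},
    {"dp":[0,0.008,0.003],"roll":0},
    {"dp":[0,0.007,0.004],"roll":0},
    {"dp":[0,0.006,0.004],"roll":0},
    {"dp":[0,0.004,0.004],"roll":0},
    {"dp":[0,0.003,0.003],"roll":0},
    {"dp":[0,0,0.002],"roll":0},
    {"dp":[0,0,0.001],"roll":0}
  ]
}}

```text
clock: 8.87
position: [0.5909, -0.0526, 0.0941]
tool_rot: [3.141, -0.0, -1.812]
contact_force: [0.5, 0.1, 1.3]
width: -0.0002
finger_force: 0.1
```

Request:
{"op": "jog_arm", "data": {
  "steps": [
    {"dp":[0,0,0.001],"roll":0},
    {"dp":[0,0,0],"roll":0},
    {"dp":[0,0,0],"roll":0}
  ]
}}

```text
clock: 9.12
position: [0.5912, -0.0526, 0.0936]
tool_rot: [3.142, -0.0, -1.813]
contact_force: [-0.6, 0.0, -0.6]
width: -0.0
finger_force: 0.0
```

```bash
python3 to.py
```

```text
t 9.12 jig TCP [ 31.8 -63.4  93.6] yaw-err deg [-0.   -0.01 -0.04] F [-0.6  0.  -0.6] -0.0 0.022
```

Request:
{"op": "jog_arm", "data": {
  "steps": [
    {"dp":[0,0,-0.029],"roll":0},
    {"dp":[0,0,-0.029],"roll":0},
    {"dp":[0,0,-0.029],"roll":0},
    {"dp":[0,0,-0.03],"roll":0},
    {"dp":[0,0,-0.03],"roll":0},
    {"dp":[0.0275,0.0046,0],"roll":0},
    {"dp":[0.0275,0.0046,0],"roll":0},
    {"dp":[0.0275,0.0046,0],"roll":0},
    {"dp":[0.0275,0.0046,0],"roll":0},
    {"dp":[0.0275,0.0046,0],"roll":0},
    {"dp":[0.0275,0.0046,0],"roll":0},
    {"dp":[0.0275,0.0046,0],"roll":0}
  ]
}}

```text
clock: 10.12
position: [0.5131, -0.2329, 0.241]
tool_rot: [-3.141, 0.0, -1.812]
contact_force: [-0.1, -0.1, -0.6]
width: -0.0003
finger_force: 0.0
```

Request:
{"op": "jog_arm", "data": {
  "steps": [
    {"dp":[0,0,0.024],"roll":0},
    {"dp":[0,0,0.024],"roll":0},
    {"dp":[0,0,0.024],"roll":0},
    {"dp":[0,0,0],"roll":0},
    {"dp":[0,0,0],"roll":0}
  ]
}}

```text
clock: 10.53
position: [0.5131, -0.2319, 0.1682]
tool_rot: [3.139, -0.001, -1.812]
contact_force: [-0.1, -0.0, 0.7]
width: 0.0
finger_force: 0.0
```

```bash
python3 to.py; python3 - <<'E'
from h import *
p=manip.snapshot("side"); q=manip.snapshot("scene")
a=cv2.resize(p[120:250,270:400],(390,390)); b=cv2.resize(q[155:255,230:330],(390,390)); cv2.imwrite("pics/m4.png",np.hstack([a,b])[:,:,::-1])
E
```

```text
t 10.53 jig TCP [  -1.2 -256.2  168.2] yaw-err deg [-0.14 -0.04 -0.03] F [-0.1 -0.   0.7] 0.0 0.022
```

View pics/m4.png

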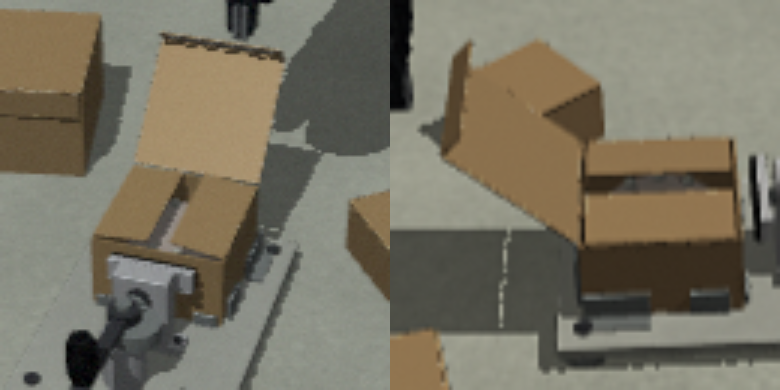

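Both flaps lie flat, and the fingers are behind the lid. I push the lid up and over.

Request:
{"op": "jog_arm", "data": {
  "steps": [
    {"dp":[-0.02,0,0.006],"roll":0},
    {"dp":[-0.015,0,0],"roll":0},
    {"dp":[-0.012,0,-0.003],"roll":0},
    {"dp":[-0.012,0,-0.005],"roll":0},
    {"dp":[-0.012,0,-0.005],"roll":0},
    {"dp":[-0.012,0,-0.004],"roll":0},
    {"dp":[-0.012,0,-0.003],"roll":0},
    {"dp":[-0.012,0,-0.001],"roll":0},
    {"dp":[-0.012,0,0],"roll":0},
    {"dp":[-0.012,0,0],"roll":0},
    {"dp":[-0.012,0,0.001],"roll":0},
    {"dp":[0,0,0],"roll":0}
  ]
}}

```text
clock: 11.63
position: [0.5484, -0.0909, 0.1822]
tool_rot: [3.141, 0.0, -1.811]
contact_force: [0.4, -0.4, 0.4]
width: 0.0001
finger_force: 0.0
```

```bash
python3 to.py; python3 - <<'E'
from h import *
p=manip.snapshot("side"); q=manip.snapshot("scene")
a=cv2.resize(p[100:250,270:400],(390,450)); b=cv2.resize(q[135:255,230:330],(390,450)); cv2.imwrite("pics/m5.png",np.hstack([a,b])[:,:,::-1])
# numeric check: scene image where the lid used to lie
u=proj("scene",J2W([(0,-190,155),(0,-170,138),(0,-130,170),(0,-110,180)],np.load("jig.npy"))).astype(int); print([q[v,w].tolist() for w,v in u])
E
```

```text
t 11.63 jig TCP [  -0.6 -110.8  182.2] yaw-err deg [-0.03  0.01  0.04] F [ 0.4 -0.4  0.4] 0.0001 0.022
[[49, 39, 27], [81, 64, 44], [79, 63, 43], [61, 48, 32]]
```

```bash
cat > lid.py <<'E'
from h import *
x=np.load("jig.npy"); bg=cv2.imread("pics/side0.png")[:,:,::-1]; p=manip.snapshot("side")
for t in (2.35,1.9,1.57,1.25,0.9,.5,.2,0):
    L=lambda X,r:(X,-130+r*np.cos(t),97+r*np.sin(t))
    uv=proj("side",J2W([L(-50,110),L(-50,80),L(50,110),L(50,80)],x)).astype(int)
    print(t,uv.tolist(),[p[v,u].tolist() for u,v in uv],"bg",[bg[v,u].tolist() for u,v in uv])
E
python3 lid.py
```

```text
2.35 [[361, 141], [359, 151], [327, 135], [324, 146]] [[142, 148, 136], [142, 147, 136], [24, 24, 30], [144, 146, 135]] bg [[177, 153, 116], [175, 153, 115], [169, 144, 108], [173, 148, 111]]
1.9 [[357, 140], [356, 151], [322, 134], [321, 145]] [[145, 147, 137], [140, 143, 134], [23, 25, 24], [142, 148, 136]] bg [[175, 150, 115], [178, 155, 117], [148, 151, 141], [160, 152, 130]]
1.57 [[354, 145], [354, 155], [318, 139], [318, 148]] [[144, 150, 139], [130, 133, 119], [142, 147, 136], [151, 126, 89]] bg [[177, 154, 114], [179, 156, 118], [151, 155, 144], [148, 153, 142]]
1.25 [[350, 153], [351, 161], [313, 147], [315, 155]] [[151, 125, 90], [57, 46, 32], [150, 127, 90], [56, 47, 33]] bg [[177, 153, 114], [176, 153, 117], [149, 155, 142], [147, 153, 143]]
0.9 [[346, 166], [348, 170], [309, 160], [312, 163]] [[53, 47, 32], [54, 49, 35], [83, 85, 78], [116, 114, 102]] bg [[179, 155, 119], [178, 156, 119], [82, 86, 79], [149, 155, 143]]
0.5 [[343, 183], [346, 182], [306, 176], [309, 175]] [[143, 119, 86], [142, 119, 85], [138, 143, 132], [142, 146, 136]] bg [[106, 91, 62], [105, 89, 61], [104, 87, 61], [104, 86, 62]]
0.2 [[342, 195], [345, 191], [305, 188], [309, 184]] [[140, 120, 85], [141, 119, 83], [145, 147, 135], [142, 125, 94]] bg [[150, 143, 137], [105, 91, 65], [103, 85, 59], [108, 91, 62]]
0 [[341, 203], [344, 196], [305, 195], [309, 189]] [[143, 120, 85], [142, 119, 84], [138, 117, 82], [139, 118, 84]] bg [[123, 118, 112], [145, 134, 127], [61, 54, 36], [63, 54, 39]]
```

The lid has followed the fingers past upright to about 1.25 rad. I continue along the arc.

Request:
{"op": "jog_arm", "data": {
  "steps": [
    {"dp":[-0.012,0,0.003],"roll":0},
    {"dp":[-0.011,0,0.007],"roll":0},
    {"dp":[-0.01,0,0.007],"roll":0},
    {"dp":[-0.009,0,0.008],"roll":0},
    {"dp":[-0.007,0,0.01],"roll":0},
    {"dp":[-0.006,0,0.01],"roll":0},
    {"dp":[-0.005,0,0.01],"roll":0},
    {"dp":[-0.004,0,0.01],"roll":0},
    {"dp":[-0.002,0,0.01],"roll":0},
    {"dp":[-0.001,0,0.003],"roll":0},
    {"dp":[0,0,0],"roll":0},
    {"dp":[0,0,0],"roll":0}
  ]
}}

```text
clock: 12.78
position: [0.5639, -0.028, 0.1046]
tool_rot: [3.141, -0.0, -1.812]
contact_force: [-0.1, 0.1, 0.6]
width: 0.0001
finger_force: 0.0
```

Request:
{"op": "jog_arm", "data": {
  "steps": [
    {"dp":[0,0,0.001],"roll":0},
    {"dp":[0,0,0.001],"roll":0},
    {"dp":[0,0,0.001],"roll":0},
    {"dp":[0,0,0.001],"roll":0},
    {"dp":[0,0,0],"roll":0}
  ]
}}

```text
clock: 13.2
position: [0.564, -0.0279, 0.1008]
tool_rot: [-3.141, 0.0, -1.813]
contact_force: [0.2, -1.0, 0.0]
width: -0.0003
finger_force: 0.1
```

```bash
python3 to.py
```

```text
t 13.20 jig TCP [ -0.5 -45.9 100.8] yaw-err deg [-3.5998e+02  1.0000e-02 -4.0000e-02] F [ 0.2 -1.   0. ] -0.0003 0.022
```

Request:
{"op": "jog_arm", "data": {
  "steps": [
    {"dp":[-0.008,0,0],"roll":0},
    {"dp":[0,0,0.001],"roll":0},
    {"dp":[0,0,0.001],"roll":0},
    {"dp":[0,0,0.001],"roll":0},
    {"dp":[0,0,0],"roll":0},
    {"dp":[0,0,0],"roll":0}
  ]
}}

```text
clock: 13.7
position: [0.5657, -0.0201, 0.0975]
tool_rot: [3.141, -0.0, -1.812]
contact_force: [0.5, 0.1, -0.9]
width: 0.0
finger_force: 0.0
```

Request:
{"op": "jog_arm", "data": {
  "steps": [
    {"dp":[0,0,0.001],"roll":0},
    {"dp":[0,0,0.001],"roll":0},
    {"dp":[0,0,0],"roll":0},
    {"dp":[0,0,0],"roll":0}
  ]
}}

```text
clock: 14.03
position: [0.5658, -0.0201, 0.0956]
tool_rot: [3.141, -0.0, -1.812]
contact_force: [-0.2, 0.5, -0.3]
width: -0.0001
finger_force: 0.0
```

Request:
{"op": "jog_arm", "data": {
  "steps": [
    {"dp":[0,0,0.001],"roll":0},
    {"dp":[0,0,0.001],"roll":0},
    {"dp":[0,0,0],"roll":0},
    {"dp":[0,0,0],"roll":0}
  ]
}}

```text
clock: 14.37
position: [0.5658, -0.0201, 0.0936]
tool_rot: [3.141, -0.0, -1.812]
contact_force: [-0.3, 0.6, 0.1]
width: 0.0
finger_force: 0.0
```

Request:
{"op": "jog_arm", "data": {
  "steps": [
    {"dp":[0,0,0.001],"roll":0},
    {"dp":[0,0,0.001],"roll":0},
    {"dp":[0,0,0],"roll":0},
    {"dp":[0,0,0],"roll":0}
  ]
}}

```text
clock: 14.7
position: [0.5661, -0.0201, 0.0927]
tool_rot: [-3.141, 0.0, -1.812]
contact_force: [-2.8, 0.4, 9.0]
width: -0.0002
finger_force: 4.5
```

```bash
python3 to.py; python3 lid.py; python3 - <<'E'
from h import *
p=manip.snapshot("side"); q=manip.snapshot("scene")
np.savez("m6.npz",p=p,q=q)
E
```

```text
t 14.70 jig TCP [ -0.3 -37.8  92.7] yaw-err deg [-359.95    0.     -0.  ] F [-2.8  0.4  9. ] -0.0002 0.022
2.35 [[361, 141], [359, 151], [327, 135], [324, 146]] [[148, 152, 139], [153, 156, 144], [30, 28, 28], [21, 23, 28]] bg [[177, 153, 116], [175, 153, 115], [169, 144, 108], [173, 148, 111]]
1.9 [[357, 140], [356, 151], [322, 134], [321, 145]] [[149, 153, 144], [149, 154, 142], [24, 26, 30], [9, 15, 19]] bg [[175, 150, 115], [178, 155, 117], [148, 151, 141], [160, 152, 130]]
1.57 [[354, 145], [354, 155], [318, 139], [318, 148]] [[152, 155, 144], [155, 159, 147], [24, 21, 21], [21, 22, 23]] bg [[177, 154, 114], [179, 156, 118], [151, 155, 144], [148, 153, 142]]
1.25 [[350, 153], [351, 161], [313, 147], [315, 155]] [[148, 153, 142], [152, 155, 143], [19, 20, 20], [14, 20, 23]] bg [[177, 153, 114], [176, 153, 117], [149, 155, 142], [147, 153, 143]]
0.9 [[346, 166], [348, 170], [309, 160], [312, 163]] [[147, 152, 138], [62, 64, 65], [63, 64, 64], [18, 19, 18]] bg [[179, 155, 119], [178, 156, 119], [82, 86, 79], [149, 155, 143]]
0.5 [[343, 183], [346, 182], [306, 176], [309, 175]] [[80, 66, 46], [83, 68, 47], [150, 155, 144], [22, 20, 23]] bg [[106, 91, 62], [105, 89, 61], [104, 87, 61], [104, 86, 62]]
0.2 [[342, 195], [345, 191], [305, 188], [309, 184]] [[144, 119, 85], [87, 71, 51], [147, 147, 131], [146, 124, 85]] bg [[150, 143, 137], [105, 91, 65], [103, 85, 59], [108, 91, 62]]
0 [[341, 203], [344, 196], [305, 195], [309, 189]] [[144, 123, 85], [148, 124, 87], [148, 125, 90], [146, 123, 87]] bg [[123, 118, 112], [145, 134, 127], [61, 54, 36], [63, 54, 39]]
```

The fingers met firm contact (9 N) with the lid fully down. I lift off, move over the grip and open.

Request:
{"op": "jog_arm", "data": {
  "steps": [
    {"dp":[0,0,-0.01],"roll":0},
    {"dp":[0,0,-0.025],"roll":0},
    {"dp":[0,0,-0.026],"roll":0},
    {"dp":[0,0,-0.026],"roll":0},
    {"dp":[-0.026,0,0],"roll":0},
    {"dp":[-0.026,0,0],"roll":0},
    {"dp":[-0.026,0,0],"roll":0},
    {"dp":[-0.026,0,0],"roll":0},
    {"dp":[-0.026,0,0],"roll":0},
    {"dp":[-0.026,0,0],"roll":0},
    {"dp":[-0.026,0,0],"roll":0},
    {"dp":[-0.026,0,0],"roll":0}
  ]
}}

```text
clock: 15.85
position: [0.6158, 0.1832, 0.1792]
tool_rot: [-3.141, 0.0, -1.812]
contact_force: [-0.4, -0.1, 0.3]
width: -0.0001
finger_force: 0.0
```

Request:
{"op": "jog_arm", "data": {
  "hand": 0.08,
  "steps": [
    {"dp":[0,0,0],"roll":0},
    {"dp":[0,0,0],"roll":0},
    {"dp":[0,0,0],"roll":0},
    {"dp":[0,0,0],"roll":0},
    {"dp":[0,0,0],"roll":0},
    {"dp":[0,0,0],"roll":0},
    {"dp":[0,0,0],"roll":0},
    {"dp":[0,0,0],"roll":0}
  ]
}}

```text
clock: 16.52
position: [0.6157, 0.1815, 0.1789]
tool_rot: [-3.141, 0.0, -1.813]
contact_force: [1.0, 0.2, 0.4]
width: 0.0799
finger_force: 0.0
```

```bash
python3 to.py 0 170.5 180; python3 - <<'E'
from h import *
c=manip.camera_info("wrist"); w=manip.snapshot("wrist"); p=manip.snapshot("side"); q=manip.snapshot("scene")
np.savez("g.npz",w=w,p=p,q=q,**c)
a=cv2.resize(w[150:350,200:450],(500,400),interpolation=cv2.INTER_CUBIC); b=cv2.resize(p[160:260,270:345],(300,400),interpolation=cv2.INTER_CUBIC)
c2=np.hstack([a,b])[:,:,::-1]; cv2.imwrite("pics/g.png",c2)
E
```

```text
t 16.52 jig TCP [ -0.3 169.7 178.9] yaw-err deg [-3.5999e+02  1.0000e-02 -6.0000e-02] F [1.  0.2 0.4] 0.0799 0.022
dp total [-0.0008 -0.0003 -0.0011]
```

View pics/g.png

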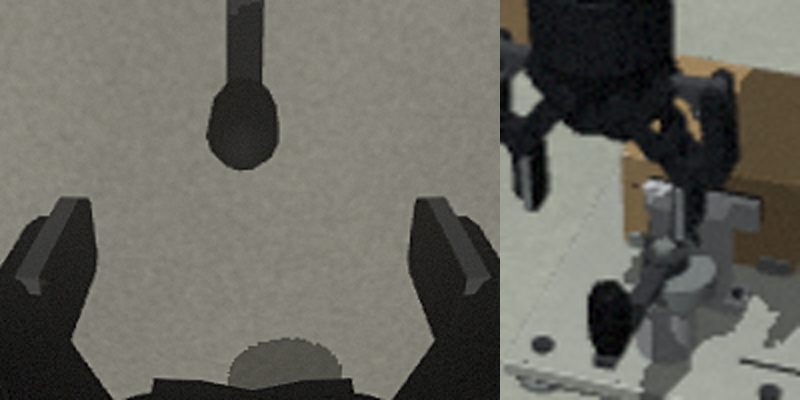

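The crop shows the grip at wrist pixel (321,212), centred between the open fingers, with the lever running towards the carton. I cast that pixel onto the grip's height.

```bash
python3 - <<'E'
from h import *
w=np.load("g.npz"); K=w["camera_matrix"]; R=cv2.Rodrigues(w["rvec"])[0]; C=-R.T@w["tvec"]
x=np.load("jig.npy"); c,s=np.cos(x[2]),np.sin(x[2])
J=lambda p:(1e3*np.array([c*(p[0]-x[0])+s*(p[1]-x[1]),-s*(p[0]-x[0])+c*(p[1]-x[1]),p[2]])).round(1)
def ray(uv,z):
    d=(np.array(uv)-K[:2,2])/K[0,0]; r=np.hypot(*d); v=R.T@np.r_[d/r*np.sin(r),np.cos(r)]; return C+v*(z-C[2])/v[2]
print("cam",J(C))
for nm,uv in (("mid",(321,212.5)),("top row",(321,190)),("bot row",(321,235)),("left",(303.5,215)),("right",(339,215))): print(nm,[J(ray(uv,z)) for z in (.145,.123,.1)])
# tips: projected TCP axis and pads at width .08 for several offsets
P=manip.get_obs()["position"]
for dz in (-.02,0,.02):
  Q=P+np.array([[0,0,dz]]); print(dz,cv2.fisheye.projectPoints(Q.reshape(-1,1,3),w["rvec"],w["tvec"],K,np.zeros(4))[0].ravel().round(1))
E
```

```text
cam [ -1.2  89.1 328.1]
mid [array([  1.8, 162.1, 145. ]), array([  2.2, 170.9, 123. ]), array([  2.6, 180. , 100. ])]
top row [array([  1.7, 147.1, 145. ]), array([  2.1, 154. , 123. ]), array([  2.5, 161.3, 100. ])]
bot row [array([  1.9, 178. , 145. ]), array([  2.3, 188.7, 123. ]), array([  2.7, 199.8, 100. ])]
left [array([ 13. , 163.8, 145. ]), array([ 14.7, 172.8, 123. ]), array([ 16.5, 182.2, 100. ])]
right [array([ -9.6, 163.8, 145. ]), array([-10.7, 172.8, 123. ]), array([-11.7, 182.2, 100. ])]
-0.02 [324.5 233. ]
0 [324.4 248.8]
0.02 [324.2 268.1]
```

Request:
{"op": "jog_arm", "data": {
  "steps": [
    {"dp":[0,-0.002,0.0185],"roll":0},
    {"dp":[0,0,0.0185],"roll":0},
    {"dp":[0,0,0.0185],"roll":0},
    {"dp":[0,0,0.0185],"roll":0},
    {"dp":[0,0,0],"roll":0},
    {"dp":[0,0,0],"roll":0},
    {"dp":[0,0,0],"roll":0}
  ]
}}

```text
clock: 17.25
position: [0.6182, 0.1817, 0.1058]
tool_rot: [-3.141, 0.0, -1.812]
contact_force: [-0.4, -0.0, -0.6]
width: 0.0798
finger_force: 0.0
```

Request:
{"op": "jog_arm", "data": {
  "hand": 0,
  "steps": [
    {"dp":[0,0,0],"roll":0},
    {"dp":[0,0,0],"roll":0},
    {"dp":[0,0,0],"roll":0},
    {"dp":[0,0,0],"roll":0},
    {"dp":[0,0,0],"roll":0},
    {"dp":[0,0,0],"roll":0},
    {"dp":[0,0,0],"roll":0},
    {"dp":[0,0,0],"roll":0}
  ]
}}

```text
clock: 17.92
position: [0.6183, 0.1815, 0.1055]
tool_rot: [-3.14, 0.001, -1.812]
contact_force: [2.0, -1.1, 4.9]
width: 0.0231
finger_force: 58.8
```

```bash
python3 to.py
```

```text
t 17.92 jig TCP [  2.2 170.4 105.5] yaw-err deg [-3.5992e+02  4.0000e-02 -1.0000e-02] F [ 2.  -1.1  4.9] 0.0231 0.022
```

The grip is held (opening 23 mm, 59 N). I swing the first half of the arc about the cam axis and check the forces.

Request:
{"op": "jog_arm", "data": {
  "steps": [
    {"dp":[0.0004,0.009,-0.001],"roll":0},
    {"dp":[0.0013,0.0089,0],"roll":0},
    {"dp":[0.0022,0.0087,0],"roll":0},
    {"dp":[0.0031,0.0085,0],"roll":0},
    {"dp":[0,0,0],"roll":0},
    {"dp":[0,0,0],"roll":0}
  ]
}}

```text
clock: 18.42
position: [0.5809, 0.1829, 0.1056]
tool_rot: [3.141, -0.0, -1.812]
contact_force: [1.9, -0.5, -0.6]
width: 0.0227
finger_force: 58.9
```

```bash
python3 to.py
```

```text
t 18.42 jig TCP [-34.5 162.8 105.6] yaw-err deg [-0.03 -0.02 -0.  ] F [ 1.9 -0.5 -0.6] 0.0227 0.022
```

Request:
{"op": "jog_arm", "data": {
  "steps": [
    {"dp":[0.0039,0.0081,0],"roll":0},
    {"dp":[0.0047,0.0077,0],"roll":0},
    {"dp":[0.0054,0.0072,0],"roll":0},
    {"dp":[0.0061,0.0066,0],"roll":0},
    {"dp":[0.0068,0.0059,0],"roll":0},
    {"dp":[0.0073,0.0052,0],"roll":0},
    {"dp":[0,0,0],"roll":0},
    {"dp":[0,0,0],"roll":0}
  ]
}}

```text
clock: 19.08
position: [0.5333, 0.1587, 0.1057]
tool_rot: [3.142, -0.0, -1.813]
contact_force: [4.1, -1.4, -2.6]
width: 0.023
finger_force: 59.1
```

```bash
python3 to.py
```

```text
t 19.08 jig TCP [-74.9 128.  105.7] yaw-err deg [-0.   -0.   -0.05] F [ 4.1 -1.4 -2.6] 0.023 0.022
```

Request:
{"op": "jog_arm", "data": {
  "steps": [
    {"dp":[0.0078,0.0043,0],"roll":0},
    {"dp":[0.0082,0.0035,0],"roll":0},
    {"dp":[0.0085,0.0026,0],"roll":0},
    {"dp":[0.0088,0.0018,0],"roll":0},
    {"dp":[0.0089,0.001,0],"roll":0},
    {"dp":[0.009,0.0002,0],"roll":0},
    {"dp":[0,0,0],"roll":0},
    {"dp":[0,0,0],"roll":0},
    {"dp":[0,0,0],"roll":0},
    {"dp":[0,0,0],"roll":0}
  ]
}}

```text
clock: 19.92
position: [0.5083, 0.113, 0.1056]
tool_rot: [3.14, -0.001, -1.813]
contact_force: [-4.4, 3.8, 2.6]
width: 0.023
finger_force: 59.8
```

```bash
python3 to.py; python3 - <<'E'
from h import *
x=np.load("jig.npy"); p=manip.snapshot("side"); w=manip.snapshot("scene"); np.savez("end.npz",p=p,w=w)
# shoe rubber face: dark->bright boundary along a line in y at jig x=30, z=93 (shoe top) in the scene view
Y=np.arange(-20,45,2.); u=proj("scene",J2W(np.c_[0*Y+32,Y,0*Y+90],x))
q0=cv2.imread("pics/scene0.png")[:,:,::-1]
for y,(a,b) in zip(Y,u): print(int(y),int(q0[int(round(b)),int(round(a))].mean()),int(w[int(round(b)),int(round(a))].mean()),end=" | ")
E
```

```text
t 19.92 jig TCP [-88.3  77.6 105.6] yaw-err deg [-0.07 -0.04 -0.04] F [-4.4  3.8  2.6] 0.023 0.022
-20 62 109 | -18 61 110 | -16 66 110 | -14 66 110 | -12 75 113 | -10 92 104 | -8 92 104 | -6 137 4 | -4 145 183 | -2 145 183 | 0 15 165 | 2 3 149 | 4 3 149 | 6 167 139 | 8 151 139 | 10 158 143 | 12 158 143 | 14 99 102 | 16 52 53 | 18 52 53 | 20 58 61 | 22 60 62 | 24 60 62 | 26 58 60 | 28 59 60 | 30 59 60 | 32 58 60 | 34 57 58 | 36 55 57 | 38 57 58 | 40 143 129 | 42 142 89 | 44 142 89 |
```

```bash
python3 - <<'E'
from h import *
x=np.load("jig.npy"); e=np.load("end.npz"); Z=np.arange(84,122,3.)
for n,im,X,Y in (("scene",e["w"],-59,-14),("scene",e["w"],-59,-120),("side",e["p"],59,-14),("side",e["p"],40,-129)):
    u=proj(n,J2W(np.c_[0*Z+X,0*Z+Y,Z],x)).round().astype(int); print(n,X,Y,[(int(z),int(im[b,a,0])-int(im[b,a,2])) for z,(a,b) in zip(Z,u)])
o=manip.get_obs(); print(o["position"],o["qd"].round(3),o["contact_force"].round(1),o["finger_force"],o["clock"])
E
```

```text
scene -59 -14 [(84, 65), (87, 64), (90, 64), (93, 66), (96, 48), (99, 21), (102, 12), (105, 12), (108, 14), (111, 14), (114, 15), (117, 14), (120, 14)]
scene -59 -120 [(84, 63), (87, 63), (90, 63), (93, 64), (96, 51), (99, 37), (102, 37), (105, 37), (108, 37), (111, 27), (114, 21), (117, 22), (120, 22)]
side 59 -14 [(84, 47), (87, 48), (90, 44), (93, 53), (96, 63), (99, 53), (102, 27), (105, 13), (108, 7), (111, 7), (114, 4), (117, 5), (120, 5)]
side 40 -129 [(84, 64), (87, 62), (90, 62), (93, 62), (96, 61), (99, 20), (102, 7), (105, 8), (108, 8), (111, 7), (114, 6), (117, 7), (120, 7)]
[0.50831425 0.11316509 0.10556758] [ 0.001 -0.002  0.001  0.     0.001 -0.   ] [-4.2  4.3  1.6] 59.849423677660525 20.0167
```

The lid's front edge reads 98–101 mm high, the same as its back edge, so it is flat. The shoe has moved onto the lip and the arm holds the grip at rest. I hand in the job.

```bash
python3 -c "
from workcell import manip
print(manip.job_done())"
```

```text
the job is handed in; nothing more can be done
None
```

I handed the job in at about 20 s of the 64 s allowed, with no verdict returned: both flaps and the lid measured flat, the shoe had moved up to the lip, and the gripper was still holding the lever at about 1.6 rad by its grip, though I had no direct reading of the lip force or cam angle.

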